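Slide the tube block under the mixer's leaf spring

ROBOT

A 6-joint arm with a two-finger parallel gripper is mounted at the origin on the work surface. World frame = base frame: x ahead of the robot, y to its left, z up, the work surface at z = 0. Lengths are in mm, angles in rad, forces in N, time in s.
With the tool pointing down it reaches from about 300 to 875 mm from the base axis. Payload 6.4 kg.
Tool frame: the origin (TCP) lies midway between the tips of the shut fingers; the grasp point (between the pads) lies 19 mm behind it (tcp_to_grasp is the z of the grasp point in the tool frame, in mm); z points along the fingers, x is the direction in which the jaws open and shut, and the axes are right-handed (so a half turn about z gives the same grasp; the last joint's range is limited). The gripper opens to 88 mm and grips with 3 to 60 N. Pads are 18 mm wide; open, the fingers measure 123 mm over their backs; the gripper's body (75 mm by 187 mm) begins 45 mm behind the grasp point.
Start: joints at [-1.385, 0.181, 1.607, -0, 1.354, -0.206], TCP at [219.582, -531.437, 238.714] pointing down, gripper open.
Joint ranges: [-2.99, 2.99], [-0.89, 2.07], [0.3, 2.58], [-1.14, 4.28], [0, 2.63], [-3.12, 3.12]. Speed limits (rad/s): [2.57, 2.57, 3.01, 3.14, 3.14, 3.14].

INTERFACE

Orientations are given as a unit quaternion [x, y, z, w].
In Python, from cell import * gives the robot as it stands. The module is installed in compiled form; this text tells all that it offers.
- The arm moves only by the tool carry_out, never from a script. Its argument "plan" is a list of rows, each a list of 7 numbers: the shift along the tool's x, y, z in cm, then the turn, a rotation vector about the tool's x, y, z in rad, then the closure, from 0 (fully open) to 1 (shut). A call has 1 to 12 rows; each row is the pose to reach, as a shift and turn from the pose commanded when the call began, along the tool's axes at that moment; what a row does not reach only later rows make up. A row lasts 1/10 s, in which the tool goes at most 50 mm and 8.59 degrees, less where a joint would pass 70% of its speed; a pose out of reach is approached as far as the arm can. A call with a gripper value outside its range is refused whole. The fingers move at their own pace and stop on an object; the grip force is fixed at half the most. Time passes only in rows, so rows that repeat a pose let the fingers close. It gives the time, the measured TCP pose, the force and the opening at its end, in the units of the state.
- get_obs(): the state, without advancing time (a new reading comes with each control period).
- get_image(name): name is "scene" or "top" or "wrist"; returns a dict with "img" (420x560x3 uint8, red, green, blue), "fx", "fy", "cx", "cy" (pixels), "R" (3x3) and "t" (3): a world point X has camera coordinates R X + t. Camera axes: x right, y down, z forward; pixel columns grow to the right and rows downward; lengths in mm; the calibration is good to about 2 mm. A picture is of the moment at which its call begins. There is no depth.
- close_job(): hands the job in, once; it reports no verdict.
The state is a dict: "time_s": time; "joint_pos": joint angles; "joint_velocities": joint speeds; "joint_torque": joint torques, N m; "ee_pos": TCP position; "tcp_rot": TCP orientation; "wrist_force": force on the tool from outside, world axes, zero at the start; "ft_torque": the same for the moment, N m; "gripper_width": finger opening in mm.
Only numpy, scipy, OpenCV 4.12 (cv2) and the standard library are available. Lean on these libraries where they do the work, as an engineer would, in place of code of your own. Each camera call takes 0.05 s, during which the arm holds its last target.

TASK

Lock the metal tube block into the mixer's docking lane: with the fingertips on its thumb pad, press it down hard on the sprung plate and, keeping it pressed, slide it under the crossbar and the leaf spring until it is fully home against the back stop, then let go so that it stays clamped. Only press and push the block, never lift it, and leave the other things on the bench where they are.

Things in the scene. Friction and masses are not known exactly. Their poses are not given: they have to be found in the camera images.
- dock: Mixer's docking lane, fixed to the bench: grey base 330 x 112 x 22 mm (x = -175 to 155 mm) plus a 58 mm wide ledge on its +y side (to y = 114 mm). Origin: on the lane's centre line, on the bench surface; +x is the slide direction, z up. Grey rails along the whole lane, inner faces at y = +-42 mm, tops 52 mm above the bench. Low front sill at x = -175 to -165 mm, 44 mm high.
- crossbar (a point): Middle of the underside of the dark steel crossbar over the lane, at dock x = 65 mm. The bar is 20 mm wide along the slide (dock x = 55 to 75 mm); underside 49 mm, top 61 mm above the bench.
- back_stop (a point): Middle of the back stop's face at the lane's end, dock x = 125 mm; the stop is 66 mm high and spans the lane.
- plate (a joint): Sprung floor plate of the lane, in m: 0 at rest (top 40 mm above the bench; the block's weight does not move it), grows as it is pressed straight down, bottoms hard at 0.012, stays level. Pressing the block down takes about 9 N to start, 13 N at 5 mm, 18 N at 12 mm. With the block home and let go it reads about 0.005.
- leaf (a joint): Steel leaf spring, 46 mm wide, 38 mm long, sloping down in the slide direction from under the crossbar's far edge to its tip at dock x = 111 mm; free (0 rad) the tip's underside is 39.5 mm above the bench. Grows as the tip is lifted, 0.027 rad per mm. It presses on what passes below with 2 to 6 N. With the block home and let go it reads about 0.25.
- block: Aluminium tube block, 0.4 kg, 150 (x) x 80 (y) x 14 mm, on the sprung plate between the rails. Origin: centre of underside; +x along the slide. A black ridge 10 x 60 x 10 mm high crosses its top at x = -23 to -13 mm: push it from the pad side. At rest its top is 54 mm above the bench, 5 mm too high for the crossbar: hold it 6 to 12 mm down. Home: origin at dock x = 50 mm, front face on the stop.
- thumb_pad (a point): Centre of the block's thumb pad, the flat 52 mm long, 80 mm wide top behind the ridge (block x = -75 to -23 mm); on the top surface, 14 mm above the underside, 26 mm behind the ridge's rear face.
- jar: Amber jar, 34 mm across, 42 mm tall, standing on the dock's side ledge. Origin: centre of its underside. Leave alone.
- vial: Clear vial, 24 mm across, 45 mm tall, standing on the dock's side ledge. Origin: centre of its underside. Leave alone.
- beaker: Glass beaker, 70 mm across, 85 mm tall, standing on the bench beside the lane (its -y side). Origin: centre of its underside. Leave alone.
- rack: Grey tube rack 60 x 100 x 30 mm on the bench. Leave alone.
- reagent: White bottle, 64 mm across, 140 mm tall. Leave alone.
- marker: Black pen-like rod, 130 mm long, 16 mm thick. Leave alone.
Mind the look-alikes: they are no part of the job. Of the things that look like the block, the largest one is meant.

How it is judged (in metres and radians):
On the way, in this order (a step that is already met when the one before it is completed fails the run):
1. the block is pressed down on the sprung plate before it goes under the crossbar (value of joint plate above 0.004 m and x of block in the frame of dock below -0.01 m), for 0.05 s.
2. the block's front has passed under the crossbar and lifted the leaf spring (value of joint leaf above 0.03 rad and x of block in the frame of dock above 0.03 m), for 0.05 s.
At the end, for the whole second after the job is handed in: The block lies level and at rest in the lane, clamped under crossbar and leaf spring, its front face within 3.5 mm of the back stop (x of block in the frame of dock between 0.0465 and 0.0535 m and y of block in the frame of dock between -0.005 and 0.005 m and z of block in the frame of dock between 0.028 and 0.038 m and angle between block's own z axis and vertical below 0.06 rad and value of joint leaf above 0.15 rad and linear speed of block below 0.01 m/s); the robot touches nothing.
It fails at once if the block is lifted or tipped out of the lane (more than 8 mm up or 0.2 rad) (z of block in the frame of dock above 0.048 m or angle between block's own z axis and vertical above 0.2 rad).
It fails at once if a bystander is moved by more than 25 mm (distance of any of jar, vial, beaker, rack, reagent, marker from where it was at the start of the episode above 0.025 m).
It also fails if it takes over 48 s, if anything falls off the work surface, if the arm or the gripper's body presses on something with over 40 N, if the wrist force passes 120 N, or if a joint passes its speed limit or range.

## Working session

There is one attempt and no reset: what is moved stays moved. The work goes in short steps, Python scripts to look and compute and a tool call to move; the robot and the scene stay as the last step left them, time stands still between calls to the robot, and variables do not carry over. Pictures are saved under pics/ and viewed, and the job is handed in when it is done.

Besides the shell and the picture viewer there is one more tool, called after "Call:" as name(argument=value, ...), one argument or row to a line, values as JSON. carry_out: Moves the arm, as the interface text tells. Its arguments: {"type":"object","properties":{"plan":{"type":"array"}},"required":["plan"]}

```bash
mkdir -p pics; python3 - <<'E'
from cell import *
import cv2,numpy as np
o=get_obs();print(o)
for n in ["scene","top"]:
    d=get_image(n);cv2.imwrite(f"pics/{n}0.png",d["img"][:,:,::-1]);print(n,d["fx"],d["cx"],d["cy"],np.round(d["R"],3).tolist(),np.round(d["t"],1))
E
```

```text
{'time_s': 0.0, 'joint_pos': array([-1.38531725e+00,  1.81528305e-01,  1.60798528e+00, -3.67182596e-05,
        1.35380500e+00, -2.06266952e-01]), 'joint_velocities': array([-5.30416810e-04, -2.06454029e-04, -1.16115562e-03,  7.18562414e-05,
        1.89089793e-03, -1.37104495e-04]), 'joint_torque': array([ 4.52759004e-04, -4.33859968e+01, -3.41851830e+01,  7.01359380e-02,
        3.85420339e-02, -1.25486790e-04]), 'ee_pos': array([ 219.45965296, -530.89698769,  237.82828842]), 'tcp_rot': array([ 8.31206672e-01, -5.55962880e-01, -6.16639544e-04, -6.03975588e-04]), 'wrist_force': array([-1.2412223 ,  1.01227742,  1.29650168]), 'ft_torque': array([ 0.03126946, -0.00809352, -0.03291808]), 'gripper_width': 88.1849623966242}
scene 402.3202395779636 276.22111573060045 210.7921093821491 [[0.771, 0.637, 0.012], [0.521, -0.618, -0.589], [-0.368, 0.46, -0.808]] [-422.  -235.1 1197.8]
top 521.5699783850654 281.9702469279558 220.267155981724 [[-0.007, -1.0, 0.001], [-0.996, 0.007, -0.092], [0.092, -0.002, -0.996]] [9.0000e-01 5.6960e+02 1.3874e+03]
```

View pics/scene0.png

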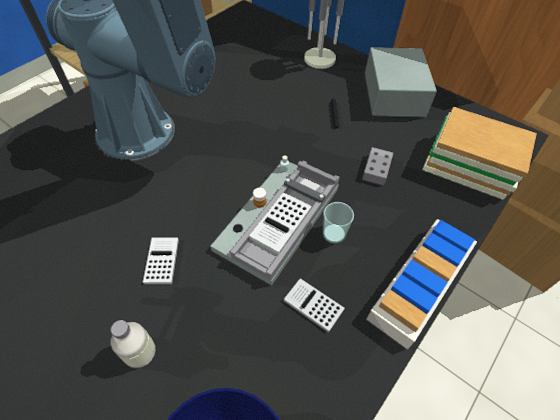

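View pics/top0.png

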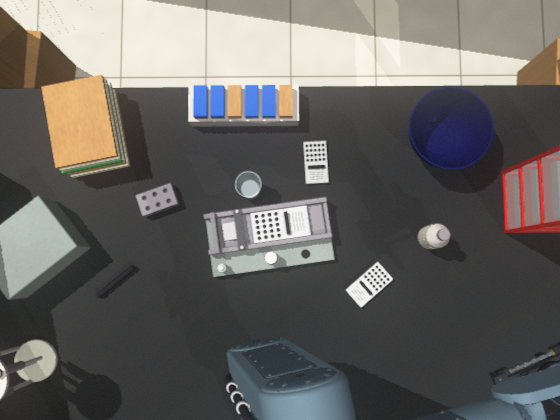

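Three look-alikes in the top view: one in the lane at (280,224), one at (316,162) and one at (370,284). The lane one is the largest and lies between the rails, so it fits. I'll confirm it enlarged.

```bash
python3 - <<'E'
import cv2
a=cv2.imread("pics/top0.png")[130:310,190:410]
cv2.imwrite("pics/top0c.png",cv2.resize(a,None,fx=3.6,fy=3.3,interpolation=cv2.INTER_CUBIC)[:600,:800])
a=cv2.imread("pics/scene0.png")[140:300,200:370]
cv2.imwrite("pics/scene0c.png",cv2.resize(a,None,fx=3.5,fy=3.5,interpolation=cv2.INTER_CUBIC))
E
```

```text
(no output)
```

View pics/top0c.png

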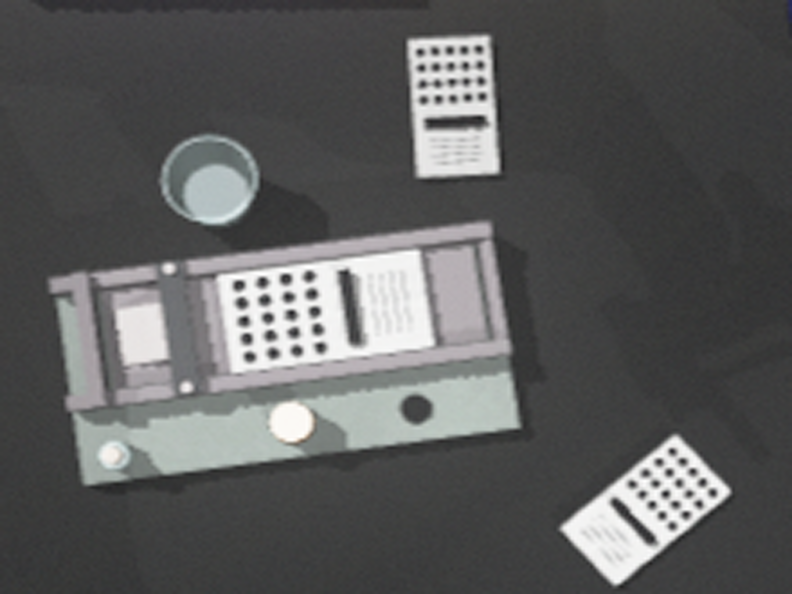

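View pics/scene0c.png

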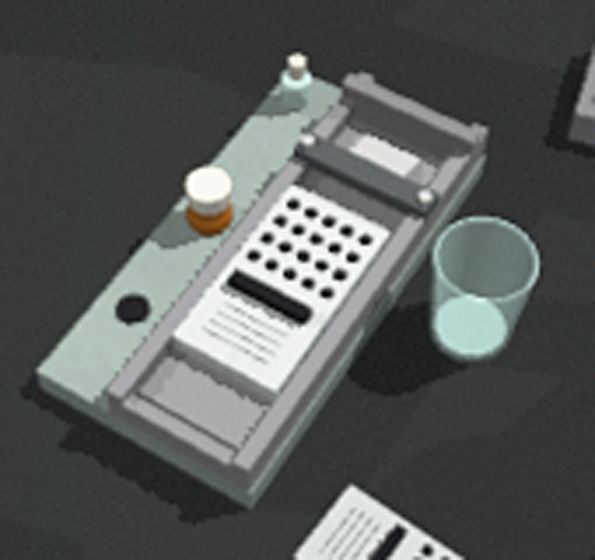

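The enlarged view confirms it: the block in the lane has its ridge and blank pad facing right in the top view, and slide is leftwards (crossbar at crop x≈175). Next I fit the dock and block pose.

```bash
cat > fit.py <<'E'
from cell import *
import numpy as np
from scipy.optimize import least_squares
C={n:get_image(n) for n in("scene","top")}
def proj(n,P):
    d=C[n];X=np.asarray(d["R"])@P+np.asarray(d["t"]);return np.array([d["fx"]*X[0]/X[2]+d["cx"],d["fy"]*X[1]/X[2]+d["cy"]])
def T(u,v):return(190+(u+.5)/3.6-.5,130+(v+.5)/3.3-.5)
def S(u,v):return(200+(u+.5)/3.5-.5,140+(v+.5)/3.5-.5)
D=[("top",T(491,222),(-175,-56,52),0),("top",T(511,353),(-175,56,52),0),("top",T(520,428),(-175,114,22),0),("top",T(85,485),(155,114,22),0),
("top",T(220,278),(75,-40,54),1),("top",T(232,375),(75,40,54),1),("top",T(422,250),(-75,-40,54),1),("top",T(436,345),(-75,40,54),1),
("scene",S(40,372),(-175,114,22),0),("scene",S(250,465),(-175,-56,52),0),("scene",S(172,340),(-75,40,54),1),("scene",S(275,392),(-75,-40,54),1),("scene",S(295,188),(75,40,54),1),("scene",S(388,232),(75,-40,54),1)]
def W(p,P,b):
    c,s=np.cos(p[2]),np.sin(p[2]);x=P[0]+(p[3] if b else 0);y=P[1]
    return np.array([p[0]+c*x-s*y,p[1]+s*x+c*y,P[2]])
def f(p):return np.concatenate([proj(n,W(p,P,b))-uv for n,uv,P,b in D])
r=least_squares(f,[500,0,1.6,-40],loss="soft_l1")
p=r.x;print("dock x,y,yaw,bx",p.round(3));print(f(p).reshape(-1,2).round(1).tolist())
print("pad centre",W(p,(-49,0,54),1),"slide dir",np.cos(p[2]),np.sin(p[2]))
E
python3 fit.py
```

```text
dock x,y,yaw,bx [552.12   46.064   1.709 -45.675]
[[-0.7, -1.0], [0.2, 0.7], [-0.1, -0.1], [-0.4, 0.4], [-0.4, -1.1], [0.5, -0.8], [-0.7, -0.8], [-0.1, 0.1], [-1.2, -0.4], [0.2, 1.8], [-0.4, -1.0], [-0.1, 0.2], [-1.7, -0.8], [-0.1, 0.4]]
pad centre [565.13706719 -47.7121845   54.        ] slide dir -0.13749278864937348 0.9905027678252185
```

```bash
cat > sh.py <<'E'
import numpy as np,sys
from scipy.spatial.transform import Rotation as R
def shift(q,d): return (R.from_quat(q).inv().apply(d)/10).round(2)
E
python3 - <<'E'
from sh import *
print(shift([0.8312,-0.55596,-0.0006,-0.0006],np.array([564.9,-45.8,200])-[219.58,-531.44,238.7]))
E
```

```text
[-31.69 -50.46   3.94]
```

Call:
carry_out(
  plan=[
    [-5,-8,1,0,0,0.06,1],
    [-10,-16,1.5,0,0,0.12,1],
    [-16,-25,2,0,0,0.2,1],
    [-22,-34,2.5,0,0,0.255,1],
    [-27,-42,3,0,0,0.255,1],
    [-31.7,-50.5,3.9,0,0,0.255,1],
    [-31.7,-50.5,3.9,0,0,0.255,1],
    [-31.7,-50.5,3.9,0,0,0.255,1],
    [-31.7,-50.5,3.9,0,0,0.255,1],
    [-31.7,-50.5,3.9,0,0,0.255,1],
    [-31.7,-50.5,3.9,0,0,0.255,1],
    [-31.7,-50.5,3.9,0,0,0.255,1],
  ],
)

```text
time_s: 1.4
ee_pos: [566.2, -43.5, 199.5]
tcp_rot: [0.754, -0.657, 0.0, -0.0]
wrist_force: [0.4, -0.7, 0.3]
gripper_width: 0.3
```

```bash
python3 - <<'E'
from cell import *
import cv2,numpy as np
d=get_image("wrist");im=d["img"][:,:,::-1].copy()
R,t=np.array(d["R"]),np.array(d["t"])
def pj(P):
    X=R@P+t;return (int(d["fx"]*X[0]/X[2]+d["cx"]),int(d["fy"]*X[1]/X[2]+d["cy"]))
p=[552.12,46.064,1.709]
c,s=np.cos(p[2]),np.sin(p[2])
w=lambda x,y,z:np.array([p[0]+c*x-s*y,p[1]+s*x+c*y,z])
b=-45.7
for P,col in [((b-75,-40,54),1),((b-75,40,54),1),((b+75,40,54),1),((b+75,-40,54),1),((b-23,-30,54),0),((b-23,30,54),0),((55,-42,61),0),((55,42,61),0),((125,0,66),0),((-175,114,22),0)]:
    cv2.circle(im,pj(w(*P)),3,(0,0,255) if col else (0,200,0),-1)
cv2.imwrite("pics/w1.png",cv2.resize(im,(784,588)));print(get_obs()["ee_pos"],get_obs()["wrist_force"])
cv2.imwrite("pics/s1.png",get_image("scene")["img"][:,:,::-1])
E
```

```text
[568.72755556 -38.06353339 199.14184936] [-2.28276916  3.09523428 -0.84404754]
```

View pics/w1.png

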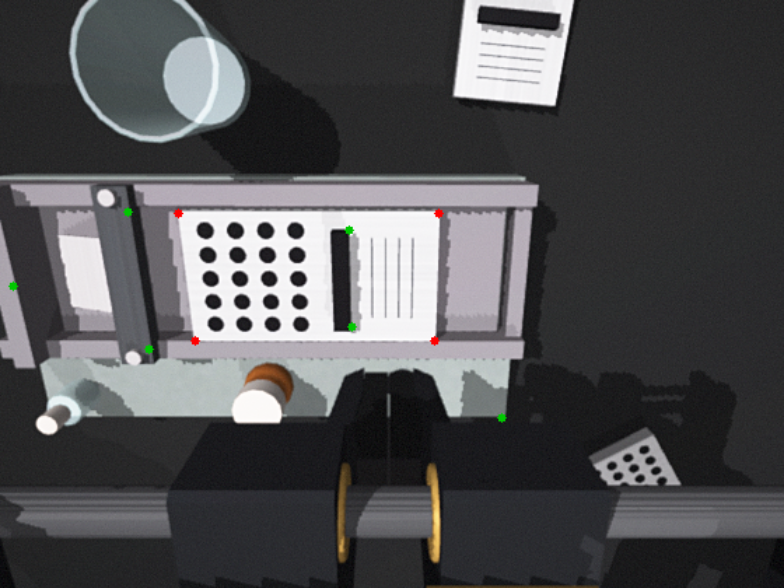

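View pics/s1.png

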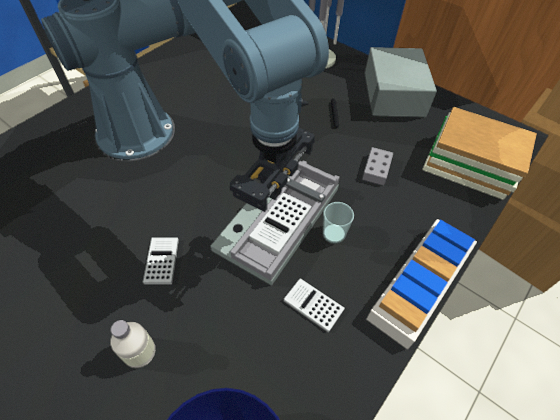

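The wrist overlay matches: block corners and crossbar land on the fitted points to ~1 mm, and the fingers are shut. The arm was still swinging, so I let it settle.

Call:
carry_out(
  plan=[
    [0,0,3,0,0,0,1],
    [0,0,6,0,0,0,1],
    [0,0,8,0,0,0,1],
    [0,0,10,0,0,0,1],
    [0,0,11,0,0,0,1],
    [0,0,12,0,0,0,1],
    [0,0,12.5,0,0,0,1],
    [0,0,12.5,0,0,0,1],
    [0,0,12.5,0,0,0,1],
  ],
)

```text
time_s: 2.4
ee_pos: [565.8, -45.8, 75.4]
tcp_rot: [0.754, -0.657, 0.001, -0.0]
wrist_force: [-0.7, 0.5, -0.4]
gripper_width: 0.4
```

```bash
python3 - <<'E'
from cell import *
import cv2
for i in range(2):
  cv2.imwrite(f"pics/s2{i}.png",get_image("scene")["img"][140:300,180:370,::-1].repeat(4,0).repeat(4,1));o=get_obs();print(o["ee_pos"],o["wrist_force"])
E
```

```text
[565.91634514 -45.80749006  75.58832156] [0.61812346 0.11951381 0.65014906]
[565.88041828 -45.78014337  75.5675902 ] [ 0.34220836 -0.16317291 -0.6024199 ]
```

View pics/s21.png

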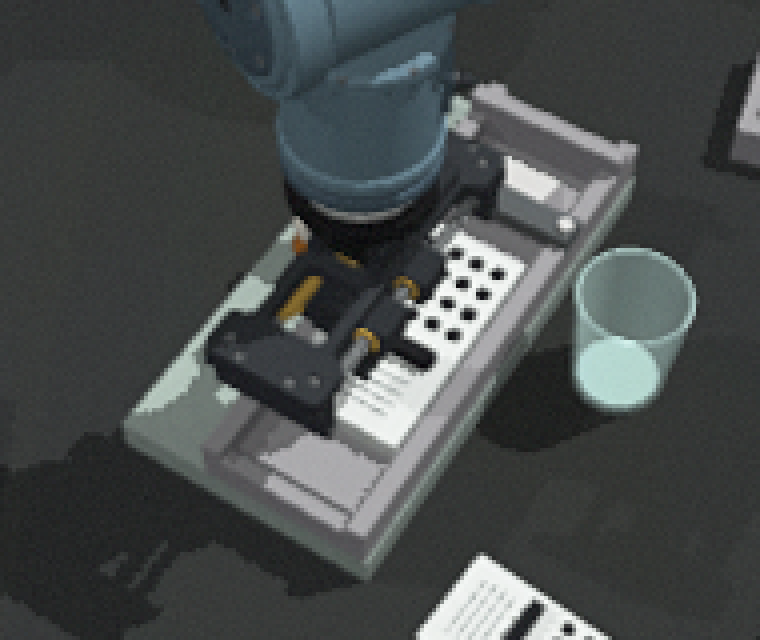

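Call:
carry_out(
  plan=[
    [0,0,0.7,0,0,0,1],
    [0,0,1.3,0,0,0,1],
    [0,0,1.7,0,0,0,1],
    [0,0,2.0,0,0,0,1],
    [0,0,2.2,0,0,0,1],
    [0,0,2.4,0,0,0,1],
    [0,0,2.4,0,0,0,1],
    [0,0,2.4,0,0,0,1],
  ],
)

```text
time_s: 3.3
ee_pos: [564.9, -45.5, 51.6]
tcp_rot: [0.754, -0.657, -0.0, 0.0]
wrist_force: [-5.7, 0.2, 11.5]
gripper_width: 0.7
```

Call:
carry_out(
  plan=[
    [0,0,0.2,0,0,0,1],
    [0,0,0.4,0,0,0,1],
    [0,0,0.6,0,0,0,1],
    [0,0,0.75,0,0,0,1],
    [0,0,0.75,0,0,0,1],
    [0,0,0.75,0,0,0,1],
  ],
)

```text
time_s: 3.9
ee_pos: [565.0, -45.5, 44.6]
tcp_rot: [0.754, -0.657, -0.0, 0.0]
wrist_force: [-7.6, 1.2, 16.2]
gripper_width: 0.5
```

```bash
python3 - <<'E'
from cell import *
import cv2
cv2.imwrite("pics/w3.png",get_image("wrist")["img"][:,:,::-1]);o=get_obs();print(o["ee_pos"],o["wrist_force"],o["ft_torque"])
E
```

```text
[564.96656981 -45.47386028  44.63514771] [-7.9336538   1.56271605 16.0091848 ] [ 0.29649008  1.2844269  -0.01614425]
```

View pics/w3.png

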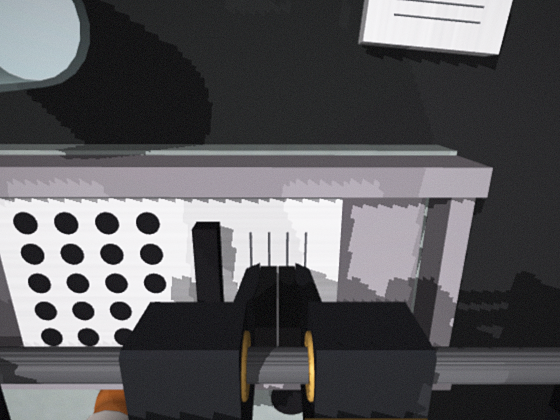

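Plate is ~9.4 mm down at 16 N, with the ridge a little ahead of the fingers. Sliding now.

Call:
carry_out(
  plan=[
    [-0.3,0,0,0,0,0,1],
    [-0.7,0,0,0,0,0,1],
    [-1.2,0,0,0,0,0,1],
    [-1.7,0,0,0,0,0,1],
    [-2.2,0,0,0,0,0,1],
    [-2.7,0,0,0,0,0,1],
    [-3.2,0,0,0,0,0,1],
    [-3.7,0,0,0,0,0,1],
    [-4.2,0,0,0,0,0,1],
    [-4.6,0,0,0,0,0,1],
    [-5,0,0,0,0,0,1],
    [-5,0,0,0,0,0,1],
  ],
)

```text
time_s: 5.15
ee_pos: [563.1, 0.8, 47.0]
tcp_rot: [0.754, -0.657, 0.005, -0.001]
wrist_force: [1.9, -10.4, 14.4]
gripper_width: 0.5
```

```bash
python3 - <<'E'
from cell import *
import cv2
cv2.imwrite("pics/w4.png",get_image("wrist")["img"][:,:,::-1]);o=get_obs();print(o["ee_pos"],o["wrist_force"],o["ft_torque"])
E
```

```text
[563.14103362   0.82343287  46.97939311] [ 1.68857319 -8.79255847 14.57590853] [-1.47434989 -0.26804242  0.01920497]
```

View pics/w4.png

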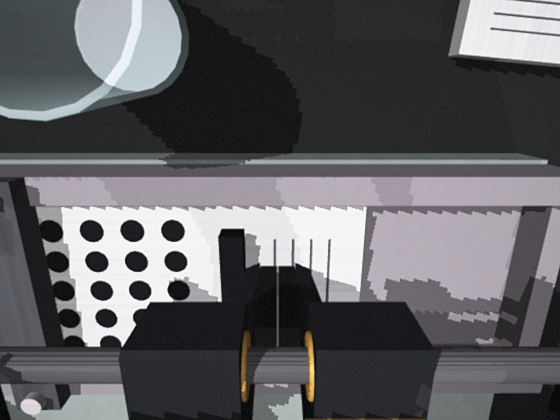

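Fingers now bear on the ridge, and the tip rose to z=47. I'll press 3 mm deeper and push on, watching the force.

Call:
carry_out(
  plan=[
    [0,0,0.15,0,0,0,1],
    [0,0,0.3,0,0,0,1],
    [-0.3,0,0.3,0,0,0,1],
    [-0.6,0,0.3,0,0,0,1],
    [-1.0,0,0.3,0,0,0,1],
    [-1.0,0,0.3,0,0,0,1],
  ],
)

```text
time_s: 5.8
ee_pos: [562.3, 10.3, 44.4]
tcp_rot: [0.754, -0.657, 0.006, -0.001]
wrist_force: [1.8, -11.4, 16.6]
gripper_width: 0.4
```

```bash
python3 - <<'E'
from cell import *
import cv2
cv2.imwrite("pics/w5.png",get_image("wrist")["img"][:,:,::-1]);o=get_obs();print(o["ee_pos"],o["wrist_force"],o["ft_torque"])
cv2.imwrite("pics/s5.png",get_image("scene")["img"][140:300,180:370,::-1].repeat(4,0).repeat(4,1))
E
```

```text
[562.25997514  10.30534039  44.37398197] [  2.58406425 -11.34185563  15.90890782] [-1.72730189 -0.25158822  0.06777374]
```

View pics/w5.png

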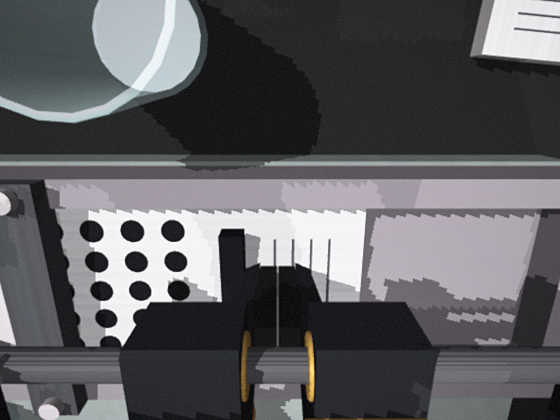

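View pics/s5.png

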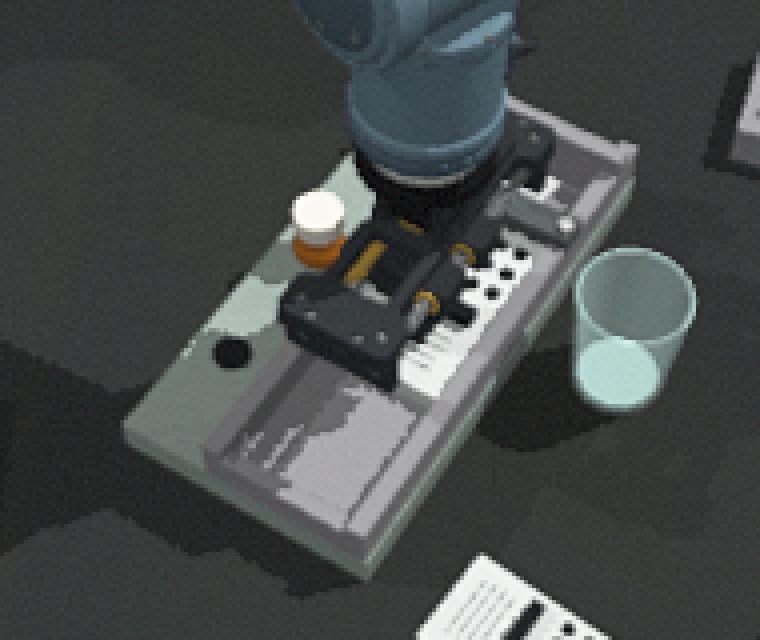

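Call:
carry_out(
  plan=[
    [-0.4,0,0.05,0,0,0,1],
    [-0.8,0,0.1,0,0,0,1],
    [-1.2,0,0.1,0,0,0,1],
    [-1.6,0,0.1,0,0,0,1],
    [-2.0,0,0.1,0,0,0,1],
    [-2.4,0,0.1,0,0,0,1],
    [-2.8,0,0.1,0,0,0,1],
    [-3.2,0,0.1,0,0,0,1],
    [-3.6,0,0.1,0,0,0,1],
    [-4.0,0,0.1,0,0,0,1],
    [-4.0,0,0.1,0,0,0,1],
  ],
)

```text
time_s: 7.0
ee_pos: [556.9, 49.8, 43.1]
tcp_rot: [0.754, -0.657, 0.006, -0.001]
wrist_force: [2.3, -13.3, 15.0]
gripper_width: 0.4
```

```bash
python3 - <<'E'
from cell import *
import cv2
cv2.imwrite("pics/w6.png",get_image("wrist")["img"][:,:,::-1]);o=get_obs();print(o["ee_pos"],o["wrist_force"],o["ft_torque"])
cv2.imwrite("pics/s6.png",get_image("scene")["img"][140:300,180:370,::-1].repeat(4,0).repeat(4,1))
E
```

```text
[556.85944606  49.81843863  43.05955892] [  2.23156759 -13.51455179  14.43001297] [-2.07846391 -0.33666665  0.04573078]
```

View pics/w6.png

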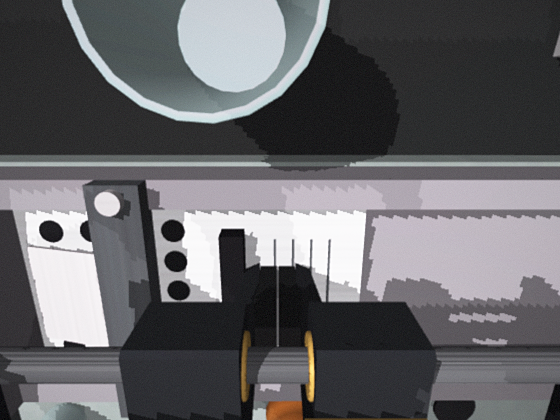

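View pics/s6.png

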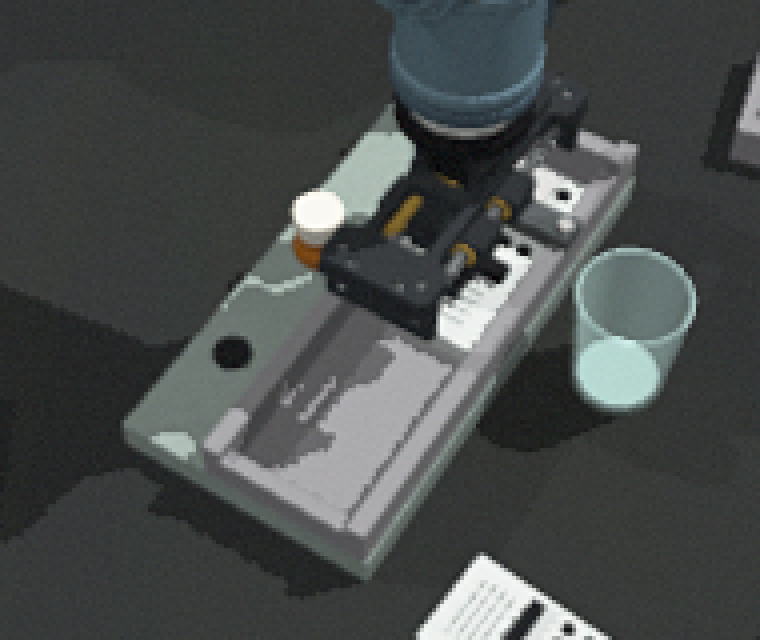

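The block's front is past the crossbar and under the leaf, with ~10 mm left to the stop. I'll push on until the force rises.

Call:
carry_out(
  plan=[
    [-0.2,0,0,0,0,0,1],
    [-0.4,0,0,0,0,0,1],
    [-0.6,0,0,0,0,0,1],
    [-0.8,0,0,0,0,0,1],
    [-0.8,0,0,0,0,0,1],
  ],
)

```text
time_s: 7.6
ee_pos: [555.7, 57.5, 43.0]
tcp_rot: [0.754, -0.657, 0.006, -0.001]
wrist_force: [2.4, -14.5, 14.5]
gripper_width: 0.1
```

Call:
carry_out(
  plan=[
    [-0.2,0,0,0,0,0,1],
    [-0.4,0,0,0,0,0,1],
    [-0.4,0,0,0,0,0,1],
  ],
)

```text
time_s: 7.9
ee_pos: [555.5, 59.0, 43.1]
tcp_rot: [0.754, -0.657, 0.007, 0.0]
wrist_force: [2.1, -25.4, 14.2]
gripper_width: 0.3
```

Call:
carry_out(
  plan=[
    [-0.2,0,0,0,0,0,1],
    [-0.4,0,0,0,0,0,1],
    [-0.4,0,0,0,0,0,1],
  ],
)

```text
time_s: 8.2
ee_pos: [555.5, 59.3, 43.2]
tcp_rot: [0.754, -0.657, 0.009, 0.002]
wrist_force: [2.4, -42.1, 12.3]
gripper_width: 0.3
```

```bash
python3 - <<'E'
from cell import *
import cv2
cv2.imwrite("pics/w7.png",get_image("wrist")["img"][:,:,::-1]);o=get_obs();print(o["ee_pos"],o["wrist_force"],o["ft_torque"])
E
```

```text
[555.48576349  59.30325636  43.14253462] [  2.05111987 -41.84031295  12.43929178] [-6.5538749  -0.35590261  0.0466701 ]
```

View pics/w7.png

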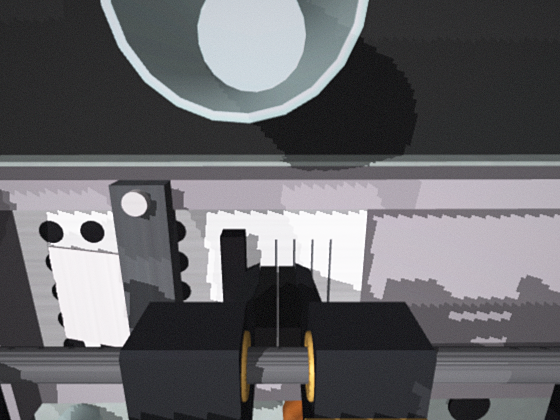

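Hard stop at y≈59 with 42 N: the block is home, consistent with the fit. I'll ease the push, then raise, staying forward until the pad is unloaded.

Call:
carry_out(
  plan=[
    [0.3,0,0,0,0,0,1],
    [0.6,0,0,0,0,0,1],
    [0.6,0,-0.2,0,0,0,1],
    [0.6,0,-0.4,0,0,0,1],
    [0.6,0,-0.6,0,0,0,1],
    [0.6,0,-0.6,0,0,0,1],
  ],
)

```text
time_s: 8.85
ee_pos: [554.6, 59.3, 47.0]
tcp_rot: [0.754, -0.657, 0.005, -0.001]
wrist_force: [8.5, -15.9, -2.7]
gripper_width: 0.7
```

Call:
carry_out(
  plan=[
    [0.3,0,-0.1,0,0,0,1],
    [0.5,0,-0.2,0,0,0,1],
    [0.7,0,-0.3,0,0,0,1],
    [0.7,0,-0.3,0,0,0,1],
  ],
)

```text
time_s: 9.25
ee_pos: [552.9, 56.2, 49.5]
tcp_rot: [0.754, -0.657, 0.001, -0.001]
wrist_force: [2.0, 0.8, 7.3]
gripper_width: 0.4
```

Call:
carry_out(
  plan=[
    [0,0,-0.3,0,0,0,1],
    [0,0,-0.6,0,0,0,1],
    [0,0,-1.2,0,0,0,1],
    [0,0,-3,0,0,0,1],
    [0,0,-6,0,0,0,1],
    [0,0,-9,0,0,0,1],
    [0,0,-12,0,0,0,1],
    [0,0,-12,0,0,0,1],
  ],
)

```text
time_s: 10.05
ee_pos: [553.9, 56.2, 173.0]
tcp_rot: [0.754, -0.657, 0.003, -0.002]
wrist_force: [0.4, -0.0, 0.6]
gripper_width: 0.5
```

```bash
cat > chk.py <<'E'
from cell import *
import cv2,numpy as np,sys
d=get_image("wrist");im=d["img"][:,:,::-1].copy()
im=cv2.resize(im,(784,588),interpolation=cv2.INTER_CUBIC)
R,t=np.array(d["R"]),np.array(d["t"])
def pj(P):
    X=R@P+t;return (int(1.4*(d["fx"]*X[0]/X[2]+d["cx"])),int(1.4*(d["fy"]*X[1]/X[2]+d["cy"])))
p=[552.12,46.064,1.709];c,s=np.cos(p[2]),np.sin(p[2])
w=lambda x,y,z:np.array([p[0]+c*x-s*y,p[1]+s*x+c*y,z])
b=50;z=49
for P,col in [((b-75,-40,z),1),((b-75,40,z),1),((b+75,40,z),1),((b+75,-40,z),1),((b-23,-30,z+10),0),((b-23,30,z+10),0),((55,-42,61),2),((55,42,61),2),((125,-42,66),2),((-175,56,52),2),((-175,-56,52),2)]:
    cv2.circle(im,pj(w(*P)),2,[(0,200,0),(0,0,255),(255,0,0)][col],-1)
cv2.imwrite(sys.argv[1],im)
o=get_obs();print(o["ee_pos"],o["wrist_force"])
cv2.imwrite(sys.argv[2],get_image("scene")["img"][140:300,180:370,::-1].repeat(4,0).repeat(4,1))
E
python3 chk.py pics/w8.png pics/s8.png
```

```text
[552.55419425  56.30946459 170.58985679] [ 0.78307798 -0.50523162  0.47853537]
```

View pics/w8.png

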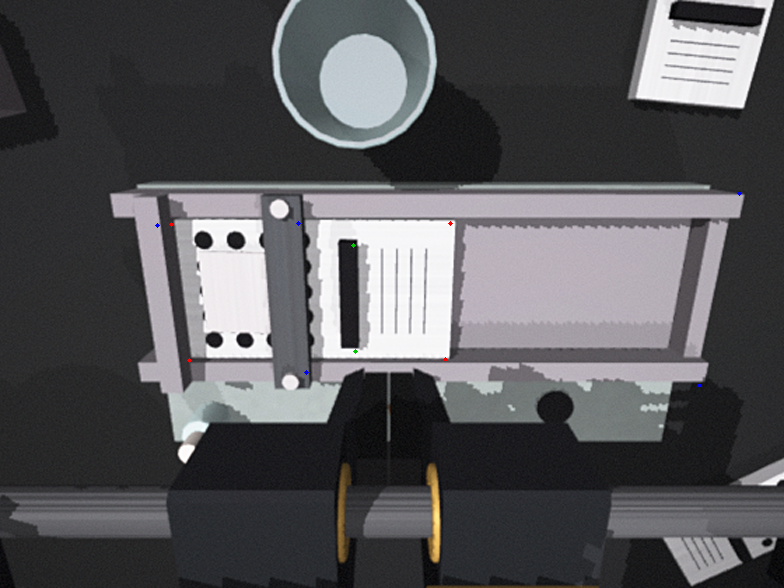

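View pics/s8.png

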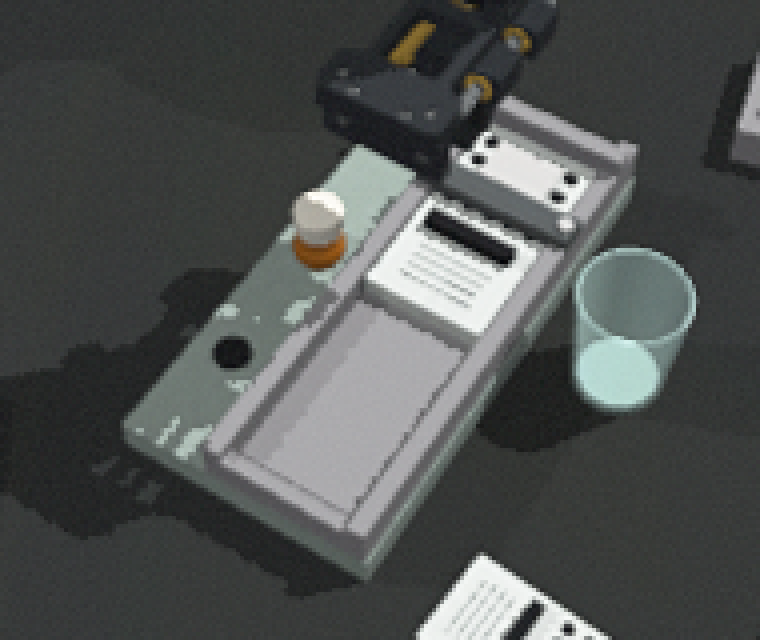

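Block is clamped under bar and leaf. I'll settle, then measure the front gap more finely in an enlarged crop.

Call:
carry_out(
  plan=[
    [0,0,0,0,0,0,1],
    [0,0,0,0,0,0,1],
    [0,0,0,0,0,0,1],
    [0,0,0,0,0,0,1],
  ],
)

```text
time_s: 10.55
ee_pos: [550.8, 56.5, 167.4]
tcp_rot: [0.754, -0.657, -0.001, 0.0]
wrist_force: [0.7, -0.9, -0.7]
gripper_width: 0.2
```

```bash
sed -i 's/^cv2.imwrite(sys.argv\[1\],im)/cv2.imwrite(sys.argv[1],im);cv2.imwrite("pics\/w9raw.png",cv2.resize(d["img"][115:300,60:360,::-1],None,fx=2.6,fy=2.6,interpolation=cv2.INTER_CUBIC))/' chk.py; python3 chk.py pics/w9.png pics/s9.png
```

```text
[550.94547988  56.42692897 167.62694677] [-0.06312473  0.00577336 -0.67244884]
```

View pics/w9.png

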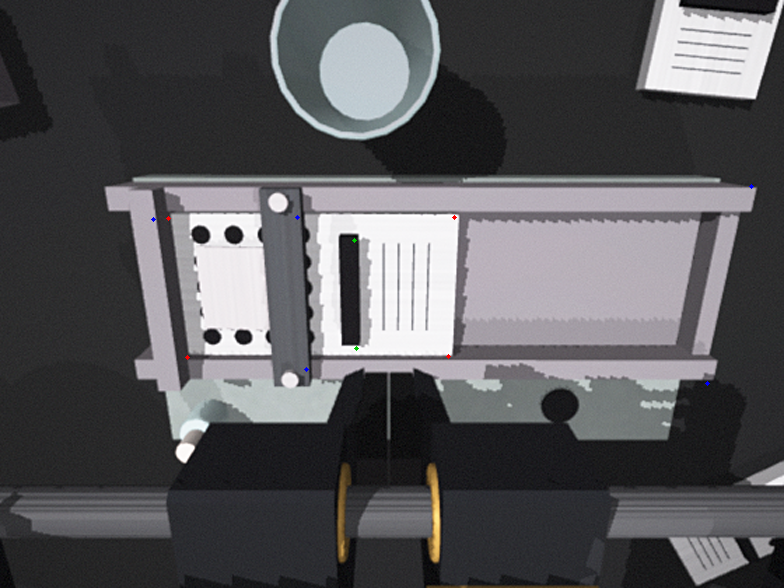

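View pics/w9raw.png

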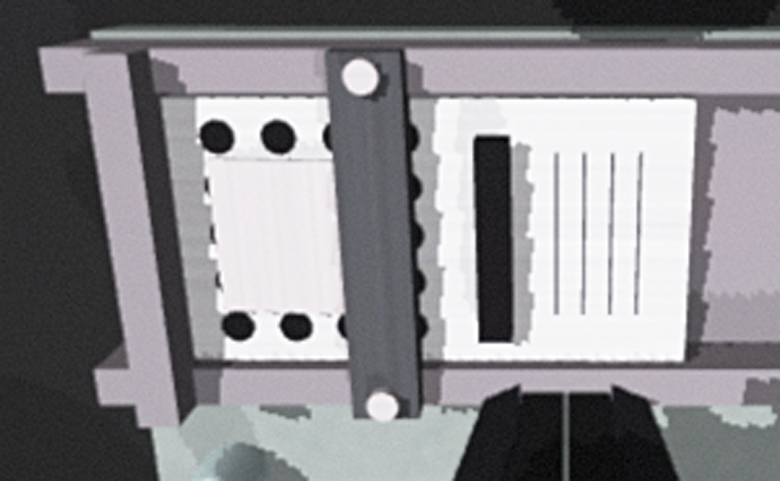

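The grey strip beside the stop is the stop's shadow on the block top: hole pitch puts the front edge at crop x≈164, exactly at the stop face. The block's rear edge and the crossbar show the same 4–5 px offset from the overlay, so block x ≈ 50±1 mm. Handing in.

```bash
python3 -c "
from cell import *
print(close_job())"
```

```text
the job is handed in; nothing more can be done
None
```

I locked the block into the docking lane and handed the job in; the interface reports no verdict.

**What I did:** With shut fingertips on the thumb pad I pressed the block about 9 mm down. Keeping it pressed, I slid it under the crossbar and leaf spring until it hit the back stop (push force rose to 42 N). I then eased the push and lifted the fingers clear.

**Last checks (from the pictures):**
- **Position:** the block's front edge is at the stop face, about 50 ± 1 mm in dock x. It looks level and stays clamped under the crossbar and leaf.
- **Surroundings:** the nearby beaker, jar and vial look unmoved. The arm stands about 115 mm above the block, touching nothing. I did not re-check the bystanders further away.

**Differences and limits:**
- **Overlay offset:** the last overlay was 4–5 px off, but equally for the crossbar and the block, so I read that as camera or arm offset.
- **Tip rise:** partway through the slide the tips rose about 2.4 mm, leaving the plate about 7 mm down. I pressed 3 mm deeper before going on.
- **Release:** I briefly measured 2.7 N of upward pull while letting go, with the crossbar holding the block down.
- **Not measured:** I inferred the plate and leaf positions from tip height and pictures, not from direct readings.

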